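Lock the keeper of a comb jig by its pin in an L-shaped slot

ROBOT

A 7-joint arm with a two-finger parallel gripper is mounted at the origin on a cart in front of the work surface, level with it; the furniture and walls round the work are solid. World frame = base frame: x ahead of the robot, y to its left, z up, the work surface at z = 0. Lengths are in m, angles in rad, forces in N, time in s.
With the tool pointing down it reaches from about 0.425 to 0.95 m from the base axis. Payload 4.7 kg.
Tool frame: the origin (TCP) lies on the centre line of the jaws, within the pads' length; the fingertips stand 11 mm ahead of it and the grasp point (between the pads) lies 8 mm behind it; z points along the fingers, y is the line along which they close (so a half turn about z gives the same grasp; the last joint's range is limited). The gripper opens to 87 mm and grips with 3 to 60 N. Pads are 19 mm wide; open, the fingers measure 117 mm over their backs; the gripper's body (75 mm by 190 mm) begins 51 mm behind the grasp point.
Start: joints at [1.151, 0.469, -0.049, 1.532, 0.024, 1.141, -0.082], TCP at [0.257, -0.624, 0.234] pointing down, gripper open.
Joint ranges: [-2.59, 2.59], [-0.33, 1.99], [-1.39, 1.29], [0.1, 2.45], [-1.04, 4.18], [0.21, 1.99], [-2.66, 2.66]. Speed limits (rad/s): [2.57, 2.57, 3.14, 3.14, 3.14, 3.14, 3.14].

INTERFACE

Orientations are given as a unit quaternion [w, x, y, z].
In Python, from station import r gives the robot as it stands.
- The arm moves only by the tool apply_moves, never from a script. Its argument "deltas" is a list of rows, each an object of numbers: "wx", "wy", "wz": the turn, a rotation vector about the tool's x, y, z in rad; "x", "y", "z": the shift along the tool's x, y, z in cm; "grip": the opening, from 0 (shut) to 1 (fully open). In form: [{"wx": .., "wy": .., "wz": .., "x": .., "y": .., "z": .., "grip": ..}, ...]. A call has 1 to 12 rows; each row is the pose to reach, as a shift and turn from the pose commanded when the call began, along the tool's axes at that moment; what a row does not reach only later rows make up. A row lasts 1/12 s, in which the tool goes at most 41.7 mm and 7.16 degrees, less where a joint would pass 70% of its speed; a pose out of reach is approached as far as the arm can. A call with a gripper value outside its range is refused whole. The fingers move at their own pace and stop on an object; "force" is the grip in N (left out, the last holds). Time passes only in rows, so rows that repeat a pose let the fingers close. It gives the time, the measured TCP pose, the force, the opening and the grip force at its end, in the units of the state.
- r.observe(): the state, without advancing time (a new reading comes with each control period).
- r.grab_frame(name): name is "scene" or "top" or "wrist"; returns (picture, depth): 384x512x3 uint8, red, green, blue; 384x512 float32, m along the optical axis (not along the pixel's ray), 0 where there is no reading.
- r.camera_params(name): a dict with "intrinsics" (3x3 intrinsics, pixels), "world_from_camera" (4x4, takes a point from camera to world coordinates). Camera axes: x right, y down, z forward; pixel columns grow to the right and rows downward; lengths in m; the calibration is good to about 2 mm. A picture is of the moment at which its call begins: read the wrist's pose just before it. camera_params takes no time and is no camera call; for the wrist camera it gives the pose at the moment of the call.
- r.finish_job(): hands the job in; it is judged then, once.
The state is a dict: "time": time; "q": joint angles; "joint_velocities": joint speeds; "joint_efforts": joint torques, N m; "ee_pos": TCP position; "tool_rot": TCP orientation; "wrist_force": force on the tool from outside, world axes, zero at the start; "wrist_torque": the same for the moment, N m; "opening": finger opening in m; "finger_force": force on a finger pad.
Only numpy, scipy, OpenCV 4.12 (cv2) and the standard library are available. Lean on these libraries where they do the work, as an engineer would, in place of code of your own. Each camera call takes 0.05 s, during which the arm holds its last target. There are 200 camera calls.

TASK

Lock the comb into the jig on the bench: with the fingertips push the upright pin along the long leg of its L-shaped slot to the corner, so that it drives the keeper bar forward over the edge of the comb, then push it sideways to the very end of the short leg. Only push the pin, never lift it, and leave the comb and the loose things on and around the jig where they are.

Things in the scene. Friction and masses are not known exactly. Their poses are not given: they have to be found in the camera images.
- jig: Comb jig fixed to the bench, 241 x 158 mm, wood with steel top plate (deck) 20 mm above the bench. Origin at the underside; +x is the direction of the slot's long leg (roughly away from the robot), +y left, z up. Two guide strips for the keeper (y = +/-52 to +/-60, x = -25 to +110 mm) and screw heads on the deck rise to 33 mm above the bench at most.
- slot_start (a point): Point on the deck at the robot's end of the long leg of the L-shaped slot, jig (x, y) = (-75, -25) mm. The slot is 20 mm wide; the long leg runs from here in jig +x to the corner.
- slot_corner (a point): Point on the deck at the corner of the L, on both centre lines: jig (5, -25) mm. The short leg runs from here to the left (jig +y). The pin has 2 mm play all round, so hard at the corner its axis is at jig x = 7 mm.
- slot_end (a point): Point on the deck near the end of the short leg: jig (5, 25) mm; hard against the end the pin's axis is at jig y = 27 mm.
- pin: Upright round steel pin, captive in the slot by a foot disc under the deck (slides and spins, cannot come out), 180 g, polished and greased; no spring. Origin: centre of the foot's underside, 5 mm above the bench. Above the deck: a 40 mm flange from 22.5 to 30.5 mm above the bench (it pushes the keeper), then a straight ribbed knob, 24 mm in diameter, up to 74 mm.
- pin_knob (a point): Point on the pin's axis, 55 mm above the bench, halfway up the part of the knob that is to be pushed.
- keeper (a joint): Keeper bar, aluminium, 100 mm across (along jig y), with a lip in front, on the deck, 22 to 31 mm above the bench. Value in m: slide in jig +x, from 0 (rear face at jig x = 10 mm) to 0.022. About 2 N friction, stays where left; with the pin hard at the corner it reads about 0.017 and the lip covers the comb's near edge.
- comb: Pale horn comb, 53 x 95 x 4 mm, lying flat and loose on the deck at the far end of the jig, between the guide strips. Origin at the centre of its underside. Leave it.
- nut: Rusty hexagon nut, 29 x 32 x 15 mm, loose on the deck, to the left of the slot's long leg; top 35 mm above the bench. Leave it.
- button_tin: Open metal tin, 67 mm in diameter, 61 mm high, on the bench at the left. Leave it.
- spare_disc: Pale disc, 105 mm in diameter, 12 mm thick, on the bench at the left. Leave it.
- sanding_block: Brown sanding block, 52 x 86 x 26 mm, on the bench at the right. Leave it.
- powder_cup: Open tapered cup, 61 mm in diameter, 60 mm high, on the bench at the right. Leave it.
- pencil: Yellow pencil, 142 mm long, on the bench near the robot. Leave it.
There are look-alikes about, which are no part of the job. Leave any blue or pink look-alike of the pin alone.

How it is judged:
On the way, in this order (a step that is already met when the one before it is completed fails the run):
1. the pin is at the corner of the slot with the keeper bar driven forward (x of pin in the frame of jig above 0 m and y of pin in the frame of jig below -0.015 m and value of joint keeper above 0.01 m), for 0.05 s.
2. the pin has reached the end of the short leg (y of pin in the frame of jig above 0.02 m), for 0.05 s.
At the end, for the whole second after the job is handed in: The pin stands at the end of the short leg (within 7 mm of the slot's end), the keeper bar is forward over the comb (more than 10 mm of its travel), and both are at rest (y of pin in the frame of jig above 0.02 m and x of pin in the frame of jig above -0.001 m and value of joint keeper above 0.01 m and linear speed of pin below 0.01 m/s and velocity of joint keeper below 0.01 m/s); the robot touches nothing.
It fails at once if the pin was lifted out of its running height by more than 5 mm (z of pin in the frame of jig above 0.01 m).
It fails at once if the comb was shifted by more than 10 mm or lifted (distance of comb from where it was at the start of the episode above 0.01 m).
It fails at once if a loose thing on or around the jig was moved by more than 20 mm (distance of any of nut, button_tin, spare_disc, sanding_block, powder_cup, pencil from where it was at the start of the episode above 0.02 m).
It also fails if it takes over 42 s, if anything falls off the work surface, if the arm or the gripper's body presses on something with over 40 N, if the wrist force passes 120 N, or if a joint passes its speed limit or range.

## Working session

There is one attempt and no reset: what is moved stays moved. The work goes in short steps, Python scripts to look and compute and a tool call to move; the robot and the scene stay as the last step left them, time stands still between calls to the robot, and variables do not carry over. Pictures are saved under pics/ and viewed, at most 13 in all, crops included, and the job is handed in when it is done.

Besides the shell and the picture viewer there is one more tool, called as name(argument=value, ...), one argument or row to a line, values as JSON. apply_moves: Moves the arm, as the interface text tells. Its arguments: {"type":"object","properties":{"deltas":{"type":"array"},"force":{"type":"number"}},"required":["deltas"]}

```bash
mkdir -p pics
python3 - <<'E'
from station import r
import cv2,numpy as np
s=r.observe();print(s['time'],s['ee_pos'],s['tool_rot'],s['opening'])
for n in('top','scene'):
    p,d=r.grab_frame(n);c=r.camera_params(n);print(n,np.round(c['intrinsics'],1).tolist(),np.round(c['world_from_camera'],3).tolist())
    np.savez(f'pics/{n}0.npz',p=p,d=d,K=c['intrinsics'],T=c['world_from_camera'])
    cv2.imwrite(f'pics/{n}0.png',cv2.resize(p[:,:,::-1],(800,600)))
E
```

```text
0.0 [ 0.25690616 -0.62358693  0.23249709] [-9.37193686e-04  9.80967714e-01  1.94168516e-01 -2.29656153e-04] 0.08675354450078546
top [[414.6, 0.0, 251.7], [0.0, 414.6, 189.1], [0.0, 0.0, 1.0]] [[-0.006, -0.985, 0.173, 0.326], [-1.0, 0.003, -0.015, 0.09], [0.014, -0.173, -0.985, 1.111], [0.0, 0.0, 0.0, 1.0]]
scene [[390.9, 0.0, 256.7], [0.0, 390.9, 197.4], [0.0, 0.0, 1.0]] [[0.854, -0.328, 0.404, 0.156], [-0.52, -0.566, 0.64, -0.502], [0.019, -0.756, -0.654, 0.64], [0.0, 0.0, 0.0, 1.0]]
```

View pics/top0.png

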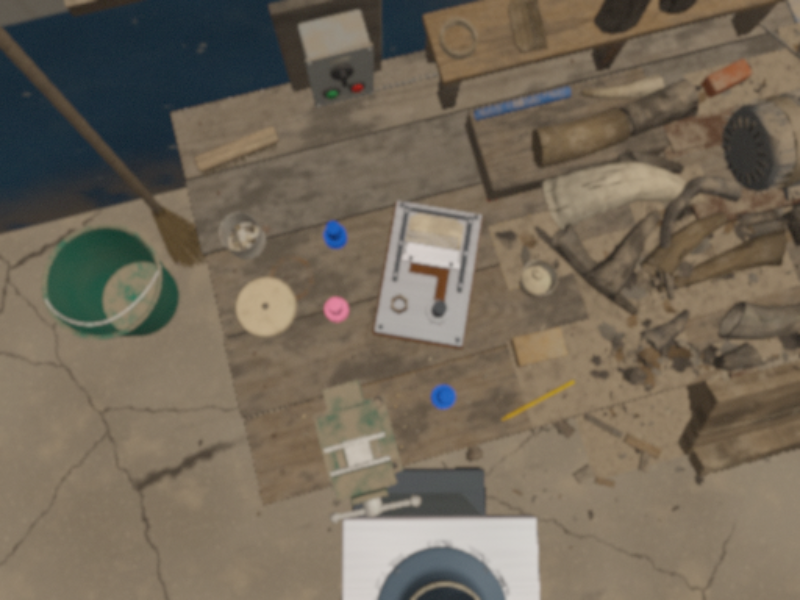

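View pics/scene0.png

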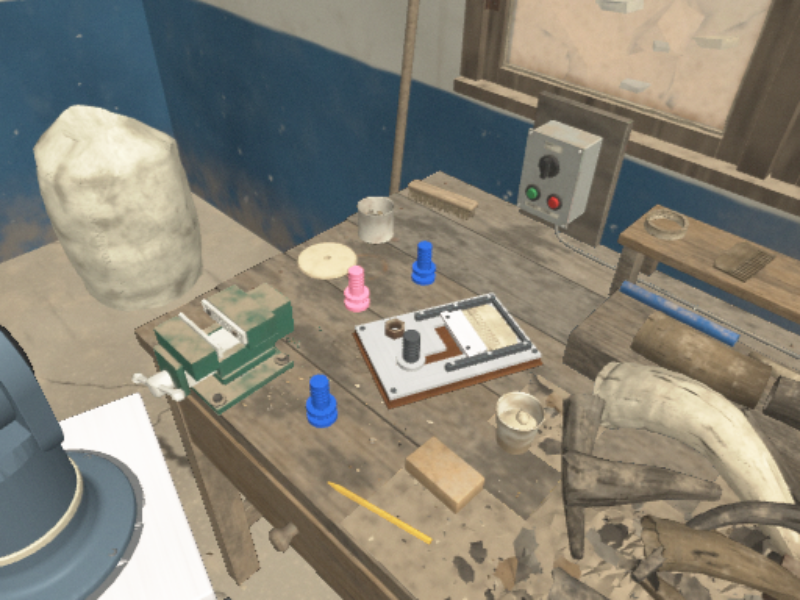

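The top view (800x600 scale) shows the jig deck with corners near (398,202), (482,213), (462,347) and (375,332). The dark pin knob is at (438,309), at the robot end of the long leg, with the nut at (400,304). The blue look-alikes are at (335,236) and (443,397), the pink one at (337,310). The scene view confirms this layout.

```bash
cat > h.py <<'E'
import cv2,numpy as np
def ray(u,v,K,T,z):
    d=T[:3,:3]@np.linalg.inv(K)@np.array([u,v,1.]);o=T[:3,3];return (o+d*(z-o[2])/d[2])
def proj(P,K,T):
    c=T[:3,:3].T@(np.asarray(P,float)-T[:3,3]);q=K@c;return q[:2]/q[2]
E
python3 - <<'E'
from h import *
R={'top':(225,325,120,230),'scene':(220,352,180,262)}
for n,(x0,x1,y0,y1) in R.items():
    f=np.load(f'pics/{n}0.npz');p,d,K,T=[f[k] for k in 'pdKT']
    hsv=cv2.cvtColor(p,cv2.COLOR_RGB2HSV)
    m=np.zeros(p.shape[:2],np.uint8);m[y0:y1,x0:x1]=((hsv[...,1]<40)&(hsv[...,2]>110))[y0:y1,x0:x1]*255
    c=max(cv2.findContours(m,0,2)[0],key=cv2.contourArea)
    h=cv2.convexHull(c);print(n,'area',cv2.contourArea(h))
    W=np.array([ray(*q[0],K,T,.02)[:2] for q in h],np.float32)*1000
    print(cv2.minAreaRect(W),cv2.boxPoints(cv2.minAreaRect(W)).round(1).tolist())
    dk=np.zeros_like(m);dk[y0-20:y1,x0:x1]=((hsv[...,2]<75)&(hsv[...,1]<90))[y0-20:y1,x0:x1]*255
    for c in cv2.findContours(dk,0,2)[0]:
        if cv2.contourArea(c)>25: 
            M=cv2.boundingRect(c);print('dark',M,cv2.contourArea(c),[ray(M[0]+M[2]/2,M[1]+M[3]/2,K,T,z).round(4).tolist() for z in(.055,)])
    x,y,w,hh=x0-5,y0-20,x1-x0+10,y1-y0+30
    s=min(800/w,600/hh)
    cv2.imwrite(f'pics/c_{n}.png',cv2.resize(p[y:y+hh,x:x+w,::-1],None,fx=s,fy=s,interpolation=2));print('crop',x,y,s)
E
```

```text
top area 4791.0
((560.3372802734375, 12.927940368652344), (151.41915893554688, 235.7615509033203), 79.97732543945312) [[431.1000061035156, -41.099998474121094], [663.2000122070312, -82.0999984741211], [689.5999755859375, 67.0], [457.3999938964844, 108.0]]
dark (304, 100, 21, 28) 118.5 [[0.7158, -0.0951, 0.055]]
crop 220 100 4.285714285714286
scene area 4834.5
((559.0794677734375, 11.333465576171875), (154.9822540283203, 236.47250366210938), 80.03216552734375) [[429.20001220703125, -44.5], [662.0999755859375, -85.5], [688.9000244140625, 67.19999694824219], [456.0, 108.0999984741211]]
crop 215 160 5.357142857142857
```

View pics/c_top.png

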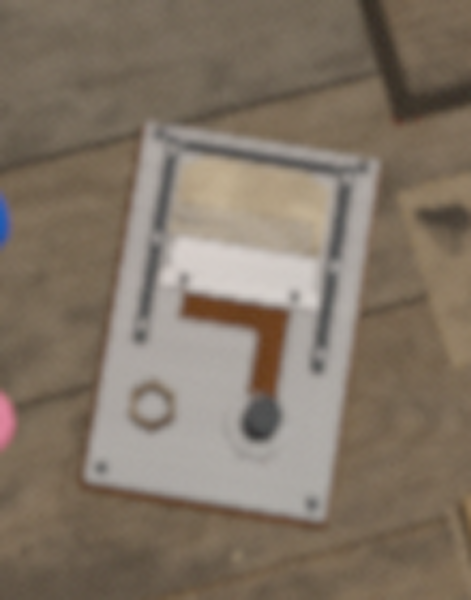

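View pics/c_scene.png

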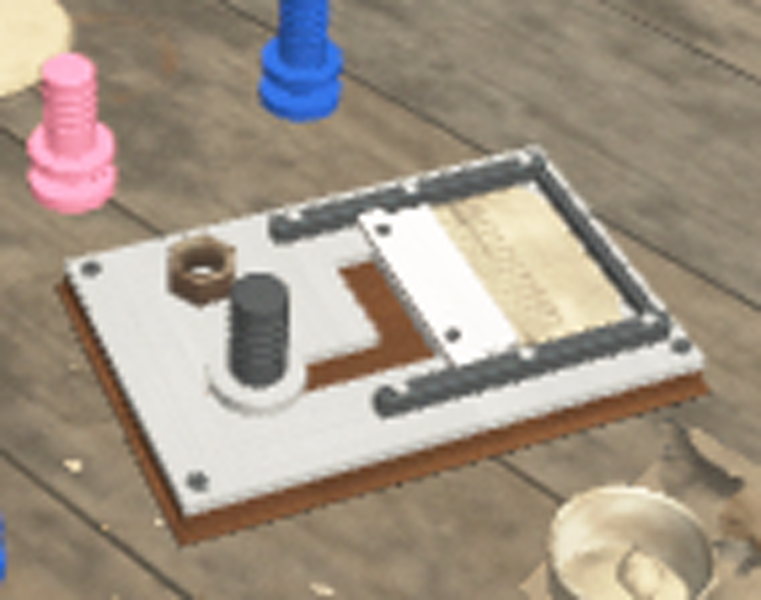

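Run:
```python
from h import *
a=-np.deg2rad(10);Rz=np.array([[np.cos(a),-np.sin(a)],[np.sin(a),np.cos(a)]])
o=np.array([.560,.012])
J=lambda x,y:o+Rz@[x,y]
for n,cx,cy,s in(('top',220,100,4.2857),('scene',215,160,5.357)):
    f=np.load(f'pics/{n}0.npz');K,T=f['K'],f['T']
    for nm,q,z in(('start',(-.075,-.025),.02),('corner',(.005,-.025),.02),('end',(.005,.025),.02),('pintop@start',(-.075,-.025),.074),('keeper rear',(.010,.0),.031)):
        w=J(*q);u=proj([*w,z],K,T);print(n,nm,w.round(4),((u-[cx,cy])*s).round())
```

```text
top start [4.818e-01 4.000e-04] [254. 439.]
top corner [ 0.5606 -0.0135] [274. 315.]
top end [0.5693 0.0358] [196. 302.]
top pintop@start [4.818e-01 4.000e-04] [262. 426.]
top keeper rear [0.5698 0.0103] [238. 297.]
scene start [4.818e-01 4.000e-04] [237. 390.]
scene corner [ 0.5606 -0.0135] [414. 343.]
scene end [0.5693 0.0358] [365. 267.]
scene pintop@start [4.818e-01 4.000e-04] [241. 295.]
scene keeper rear [0.5698 0.0103] [402. 283.]
```

The crops match the computed jig frame: centre (0.560, 0.012), yaw -10°. The short leg is at about (196-274, 302-315) in the top crop. The knob top is at about (263,410) there and (260,288) in the scene crop, which puts the pin at jig x ≈ -67 mm. I'll push with shut fingers and tool x along jig x.

```bash
cat >> h.py <<'E'
from scipy.spatial.transform import Rotation as Ro
A=-np.deg2rad(10);RJ=np.array([[np.cos(A),-np.sin(A)],[np.sin(A),np.cos(A)]]);OJ=np.array([.560,.012])
J=lambda x,y:OJ+RJ@[x,y]
def st(s):
    w,x,y,z=s['tool_rot'];return np.array(s['ee_pos']),Ro.from_quat([x,y,z,w])
def delta(s,P):
    p,R=st(s);G=Ro.from_matrix(np.array([[RJ[0,0],-RJ[0,1],0],[RJ[1,0],-RJ[1,1],0],[0,0,-1.]]))
    return (R.inv().apply(np.array(P)-p)*100).round(2),(R.inv()*G).as_rotvec().round(4)
def jig(s): p=np.array(s['ee_pos']);return (RJ.T@(p[:2]-OJ)*1000).round(1),p[2].round(4)
E
python3 - <<'E'
from station import r
from h import *
s=r.observe()
for P in([.5,-.3,.23],[*J(-.105,-.025),.2]):print(delta(s,P))
E
```

```text
(array([ 34.8 , -20.66,   0.29]), array([-0.0017,  0.0006,  0.5654]))
(array([ 42.03, -50.73,   3.35]), array([-0.0017,  0.0006,  0.5654]))
```

apply_moves(
  deltas=[
    {"x": 3.2, "y": -1.9, "wz": 0.1, "grip": 0},
    {"x": 6.4, "y": -3.8, "wz": 0.2, "grip": 0},
    {"x": 9.6, "y": -5.7, "wz": 0.3, "grip": 0},
    {"x": 12.8, "y": -7.6, "wz": 0.4, "grip": 0},
    {"x": 16, "y": -9.5, "wz": 0.5, "grip": 0},
    {"x": 19.2, "y": -11.4, "wz": 0.565, "grip": 0},
    {"x": 22.4, "y": -13.3, "wz": 0.565, "grip": 0},
    {"x": 25.6, "y": -15.2, "wz": 0.565, "grip": 0},
    {"x": 28.8, "y": -17.1, "wz": 0.565, "grip": 0},
    {"x": 32, "y": -19, "wz": 0.565, "grip": 0},
    {"x": 34.8, "y": -20.7, "wz": 0.565, "grip": 0},
    {"x": 34.8, "y": -20.7, "wz": 0.565, "grip": 0},
  ],
)

```text
schema error: expected keys wx, wy, wz, x, y, z, grip
```

Run:
```python
from station import r
from h import *
s=r.observe();print(s['time'],s['ee_pos'],s['opening'],s['wrist_force'])
print(delta(s,[*J(-.105,-.025),.2]))
```

```text
0.1 [ 0.25694413 -0.62362427  0.23260045] 0.08701185565184676 [ 1.04820452 -0.83186269 -0.24735106]
(array([ 42.03, -50.73,   3.35]), array([-0.0017,  0.0006,  0.5654]))
```

All keys are required.

apply_moves(
  deltas=[
    {"x": 3.2, "y": -1.9, "z": 0, "wx": 0, "wy": 0, "wz": 0.1, "grip": 0},
    {"x": 6.4, "y": -3.8, "z": 0, "wx": 0, "wy": 0, "wz": 0.2, "grip": 0},
    {"x": 9.6, "y": -5.7, "z": 0, "wx": 0, "wy": 0, "wz": 0.3, "grip": 0},
    {"x": 12.8, "y": -7.6, "z": 0, "wx": 0, "wy": 0, "wz": 0.4, "grip": 0},
    {"x": 16, "y": -9.5, "z": 0, "wx": 0, "wy": 0, "wz": 0.5, "grip": 0},
    {"x": 19.2, "y": -11.4, "z": 0, "wx": 0, "wy": 0, "wz": 0.565, "grip": 0},
    {"x": 22.4, "y": -13.3, "z": 0, "wx": 0, "wy": 0, "wz": 0.565, "grip": 0},
    {"x": 25.6, "y": -15.2, "z": 0, "wx": 0, "wy": 0, "wz": 0.565, "grip": 0},
    {"x": 28.8, "y": -17.1, "z": 0, "wx": 0, "wy": 0, "wz": 0.565, "grip": 0},
    {"x": 32, "y": -19, "z": 0, "wx": 0, "wy": 0, "wz": 0.565, "grip": 0},
    {"x": 34.8, "y": -20.7, "z": 0, "wx": 0, "wy": 0, "wz": 0.565, "grip": 0},
    {"x": 34.8, "y": -20.7, "z": 0, "wx": 0, "wy": 0, "wz": 0.565, "grip": 0},
  ],
)

```text
time: 1.1
ee_pos: [0.505, -0.2917, 0.2333]
tool_rot: [-0.002, 0.997, -0.081, 0.001]
wrist_force: [0.3, 0.1, -0.3]
opening: 0.0148
finger_force: 0.0
```

Run:
```python
from station import r
from h import *
s=r.observe();print(s['time'],s['ee_pos'],s['opening'],s['wrist_force'])
print(delta(s,[*J(-.105,-.025),.2]))
```

```text
1.1 [ 0.50497089 -0.29173663  0.23326053] 0.014845547823146062 [ 0.31146606  0.1191494  -0.25887327]
(array([-10.  , -28.48,   3.45]), array([-0.005 , -0.0016,  0.0127]))
```

apply_moves(
  deltas=[
    {"x": -1.1, "y": -3.2, "z": 0.3, "wx": 0, "wy": 0, "wz": 0.005, "grip": 0},
    {"x": -2.2, "y": -6.3, "z": 0.7, "wx": 0, "wy": 0, "wz": 0.01, "grip": 0},
    {"x": -3.3, "y": -9.5, "z": 1.1, "wx": 0, "wy": 0, "wz": 0.01, "grip": 0},
    {"x": -4.4, "y": -12.7, "z": 1.5, "wx": 0, "wy": 0, "wz": 0.01, "grip": 0},
    {"x": -5.5, "y": -15.8, "z": 1.9, "wx": 0, "wy": 0, "wz": 0.01, "grip": 0},
    {"x": -6.6, "y": -19, "z": 2.3, "wx": 0, "wy": 0, "wz": 0.01, "grip": 0},
    {"x": -7.7, "y": -22.2, "z": 2.7, "wx": 0, "wy": 0, "wz": 0.01, "grip": 0},
    {"x": -8.8, "y": -25.3, "z": 3.1, "wx": 0, "wy": 0, "wz": 0.01, "grip": 0},
    {"x": -10, "y": -28.5, "z": 3.4, "wx": 0, "wy": 0, "wz": 0.01, "grip": 0},
    {"x": -10, "y": -28.5, "z": 3.4, "wx": 0, "wy": 0, "wz": 0.01, "grip": 0},
    {"x": -10, "y": -28.5, "z": 3.4, "wx": 0, "wy": 0, "wz": 0.01, "grip": 0},
  ],
)

```text
time: 2.02
ee_pos: [0.4503, -0.0006, 0.1993]
tool_rot: [0.0, 0.996, -0.09, -0.0]
wrist_force: [0.1, -0.7, 0.4]
opening: 0.0005
finger_force: 0.0
```

Run:
```python
from station import r
from h import *
s=r.observe();print(s['time'],s['ee_pos'],s['opening'],s['wrist_force'],jig(s))
print(delta(s,[*J(-.105,-.025),.055]))
p,d=r.grab_frame('wrist');c=r.camera_params('wrist');print(c)
cv2.imwrite('pics/w1.png',p[:,:,::-1])
```

```text
2.0167 [ 0.45033796 -0.00056301  0.19930863] 0.00047915727297613466 [ 0.11394614 -0.72458389  0.36969665] (array([-105.8,  -31.4]), np.float64(0.1993))
(array([ 0.09, -0.64, 14.43]), array([ 0.0002,  0.0007, -0.0052]))
{'intrinsics': array([[344.76896577,   0.        , 258.5237946 ],
       [  0.        , 344.76896577, 194.4022244 ],
       [  0.        ,   0.        ,   1.        ]]), 'world_from_camera': array([[-1.82320625e-01, -9.41078252e-01, -2.84834889e-01,
         5.28780843e-01],
       [-9.83239049e-01,  1.74621808e-01,  5.24232545e-02,
        -1.61097113e-02],
       [ 4.03998683e-04,  2.89618626e-01, -9.57142042e-01,
         3.50162118e-01],
       [ 0.00000000e+00,  0.00000000e+00,  0.00000000e+00,
         1.00000000e+00]])}
```

View pics/w1.png

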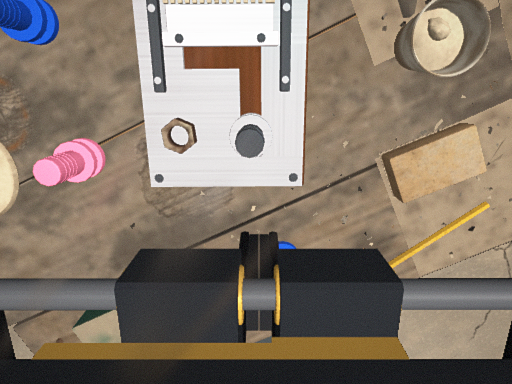

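The wrist view shows the knob at about (250,140), the nut at (180,135), and a blue look-alike partly hidden near (285,245). I'll measure the pin and that look-alike.

Run:
```python
from station import r
from h import *
p=cv2.imread('pics/w1.png');c=r.camera_params('wrist');K,T=c['intrinsics'],c['world_from_camera']
hsv=cv2.cvtColor(p,cv2.COLOR_BGR2HSV)
m=np.zeros(p.shape[:2],np.uint8);m[112:165,225:275]=(hsv[112:165,225:275,2]<105)*255
for k in cv2.findContours(m,0,2)[0]:
    if cv2.contourArea(k)>100:
        x,y,w,h=cv2.boundingRect(k);print(x,y,w,h)
        # knob top disc = lower end of blob nearest camera bottom? give both ends
        for v,z in((y+w/2,.03),(y+h-w/2,.074),(y+w/2,.074)):
            P=ray(x+w/2,v,K,T,z);print(v,z,P.round(4),(RJ.T@(P[:2]-OJ)*1000).round(1))
f=np.load('pics/top0.npz');p,K,T=f['p'],f['K'],f['T'];hs=cv2.cvtColor(p,cv2.COLOR_RGB2HSV)
m=((hs[...,0]>105)&(hs[...,0]<125)&(hs[...,1]>180)&(hs[...,2]>120)).astype(np.uint8);m[:230]=0
for k in cv2.findContours(m,0,2)[0]:
    x,y,w,h=cv2.boundingRect(k)
    if w*h>60: print('blue',x,y,w,h,ray(x+w/2,y+h/2,K,T,.03).round(3),[ray(x+w/2,v,K,T,.03).round(3)[0] for v in(y,y+h)])
```

```text
235 124 29 33
138.5 0.03 [ 4.881e-01 -2.000e-04  3.000e-02] [-68.7 -24.5]
142.5 0.074 [ 0.4906 -0.0018  0.074 ] [-66.  -25.6]
138.5 0.074 [ 0.4937 -0.0024  0.074 ] [-62.8 -25.7]
blue 277 247 13 13 [ 0.347 -0.007  0.03 ] [np.float64(0.364), np.float64(0.331)]
```

apply_moves(
  deltas=[
    {"x": 0, "y": -0.6, "z": 2.5, "wx": 0, "wy": 0, "wz": 0, "grip": 0},
    {"x": 0, "y": -0.6, "z": 5, "wx": 0, "wy": 0, "wz": 0, "grip": 0},
    {"x": 0, "y": -0.6, "z": 7.5, "wx": 0, "wy": 0, "wz": 0, "grip": 0},
    {"x": 0, "y": -0.6, "z": 10, "wx": 0, "wy": 0, "wz": 0, "grip": 0},
    {"x": 0, "y": -0.6, "z": 12, "wx": 0, "wy": 0, "wz": 0, "grip": 0},
    {"x": 0, "y": -0.6, "z": 13.5, "wx": 0, "wy": 0, "wz": 0, "grip": 0},
    {"x": 0, "y": -0.6, "z": 14.4, "wx": 0, "wy": 0, "wz": 0, "grip": 0},
    {"x": 0, "y": -0.6, "z": 14.4, "wx": 0, "wy": 0, "wz": 0, "grip": 0},
    {"x": 0, "y": -0.6, "z": 14.4, "wx": 0, "wy": 0, "wz": 0, "grip": 0},
    {"x": 0, "y": -0.6, "z": 14.4, "wx": 0, "wy": 0, "wz": 0, "grip": 0},
  ],
)

```text
time: 2.9
ee_pos: [0.453, 0.0033, 0.0563]
tool_rot: [0.0, 0.996, -0.092, 0.001]
wrist_force: [0.7, -0.4, 0.4]
opening: 0.0006
finger_force: 0.0
```

Run:
```python
from station import r
from h import *
s=r.observe();print(s['time'],s['ee_pos'],s['wrist_force'],jig(s))
for x in(-.087,-.020,-.0145):print(delta(s,[*J(x,-.025),.055]))
```

```text
2.9 [0.45297618 0.00330846 0.05632637] [ 0.69706818 -0.41293095  0.38402342] (array([-103.9,  -27.1]), np.float64(0.0563))
(array([ 1.69, -0.23,  0.14]), array([-0.0001, -0.0018, -0.0106]))
(array([ 8.39, -0.3 ,  0.15]), array([-0.0001, -0.0018, -0.0106]))
(array([ 8.94, -0.31,  0.15]), array([-0.0001, -0.0018, -0.0106]))
```

apply_moves(
  deltas=[
    {"x": 0.6, "y": -0.1, "z": 0.1, "wx": 0, "wy": 0, "wz": -0.01, "grip": 0},
    {"x": 1.2, "y": -0.2, "z": 0.1, "wx": 0, "wy": 0, "wz": -0.01, "grip": 0},
    {"x": 1.6, "y": -0.2, "z": 0.1, "wx": 0, "wy": 0, "wz": -0.01, "grip": 0},
    {"x": 2.0, "y": -0.2, "z": 0.1, "wx": 0, "wy": 0, "wz": -0.01, "grip": 0},
    {"x": 2.4, "y": -0.2, "z": 0.1, "wx": 0, "wy": 0, "wz": -0.01, "grip": 0},
    {"x": 2.8, "y": -0.2, "z": 0.1, "wx": 0, "wy": 0, "wz": -0.01, "grip": 0},
    {"x": 3.2, "y": -0.2, "z": 0.1, "wx": 0, "wy": 0, "wz": -0.01, "grip": 0},
    {"x": 3.6, "y": -0.2, "z": 0.1, "wx": 0, "wy": 0, "wz": -0.01, "grip": 0},
    {"x": 4.0, "y": -0.2, "z": 0.1, "wx": 0, "wy": 0, "wz": -0.01, "grip": 0},
    {"x": 4.5, "y": -0.3, "z": 0.1, "wx": 0, "wy": 0, "wz": -0.01, "grip": 0},
    {"x": 5.0, "y": -0.3, "z": 0.1, "wx": 0, "wy": 0, "wz": -0.01, "grip": 0},
    {"x": 5.5, "y": -0.3, "z": 0.1, "wx": 0, "wy": 0, "wz": -0.01, "grip": 0},
  ],
)

```text
time: 3.9
ee_pos: [0.5072, -0.0034, 0.0545]
tool_rot: [-0.0, 0.996, -0.087, 0.0]
wrist_force: [-0.6, 1.2, -1.1]
opening: 0.0009
finger_force: 0.1
```

Run:
```python
from station import r
from h import *
s=r.observe();print(s['time'],s['ee_pos'],s['wrist_force'],jig(s))
p,d=r.grab_frame('wrist');cv2.imwrite('pics/w2.png',p[:,:,::-1])
for x in(-.020,-.0145):print(delta(r.observe(),[*J(x,-.025),.055]))
```

```text
3.9 [ 0.50724235 -0.00337926  0.05453379] [-0.578619    1.1851256  -1.05896168] (array([-49.3, -24.3]), np.float64(0.0545))
(array([ 2.8 ,  0.07, -0.03]), array([-0.0004, -0.0018,  0.    ]))
(array([ 3.35,  0.07, -0.03]), array([-0.0004, -0.0018,  0.    ]))
```

View pics/w2.png

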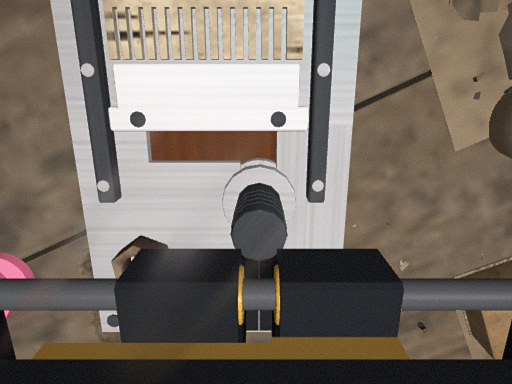

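The pin is centred ahead of the fingers: knob at (259,225), keeper at (205,118) still untouched, and the nut beside the gripper.

apply_moves(
  deltas=[
    {"x": 0.3, "y": 0, "z": 0, "wx": 0, "wy": 0, "wz": 0, "grip": 0},
    {"x": 0.6, "y": 0, "z": 0, "wx": 0, "wy": 0, "wz": 0, "grip": 0},
    {"x": 0.9, "y": 0, "z": 0, "wx": 0, "wy": 0, "wz": 0, "grip": 0},
    {"x": 1.2, "y": 0, "z": 0, "wx": 0, "wy": 0, "wz": 0, "grip": 0},
    {"x": 1.5, "y": 0, "z": 0, "wx": 0, "wy": 0, "wz": 0, "grip": 0},
    {"x": 1.8, "y": 0, "z": 0, "wx": 0, "wy": 0, "wz": 0, "grip": 0},
    {"x": 2.1, "y": 0, "z": 0, "wx": 0, "wy": 0, "wz": 0, "grip": 0},
    {"x": 2.4, "y": 0, "z": 0, "wx": 0, "wy": 0, "wz": 0, "grip": 0},
    {"x": 2.7, "y": 0, "z": 0, "wx": 0, "wy": 0, "wz": 0, "grip": 0},
    {"x": 3.0, "y": 0, "z": 0, "wx": 0, "wy": 0, "wz": 0, "grip": 0},
    {"x": 3.2, "y": 0, "z": 0, "wx": 0, "wy": 0, "wz": 0, "grip": 0},
    {"x": 3.2, "y": 0, "z": 0, "wx": 0, "wy": 0, "wz": 0, "grip": 0},
  ],
)

```text
time: 4.95
ee_pos: [0.5385, -0.009, 0.0544]
tool_rot: [0.0, 0.996, -0.087, 0.0]
wrist_force: [-1.5, -0.3, -1.0]
opening: 0.0001
finger_force: 0.9
```

apply_moves(
  deltas=[
    {"x": 0.1, "y": 0, "z": 0, "wx": 0, "wy": 0, "wz": 0, "grip": 0},
    {"x": 0.2, "y": 0, "z": 0, "wx": 0, "wy": 0, "wz": 0, "grip": 0},
    {"x": 0.2, "y": 0, "z": 0, "wx": 0, "wy": 0, "wz": 0, "grip": 0},
  ],
)

```text
time: 5.2
ee_pos: [0.5401, -0.0093, 0.0545]
tool_rot: [0.0, 0.996, -0.087, -0.0]
wrist_force: [-1.7, 0.1, -0.3]
opening: 0.0007
finger_force: 1.2
```

Run:
```python
from station import r
from h import *
s=r.observe();print(s['time'],s['ee_pos'],s['wrist_force'],jig(s))
p,d=r.grab_frame('wrist');cv2.imwrite('pics/w3.png',p[:,:,::-1])
```

```text
5.2 [ 0.54014811 -0.00928394  0.05445201] [-1.74872501  0.10175228 -0.32275477] (array([-15.9, -24.4]), np.float64(0.0545))
```

View pics/w3.png

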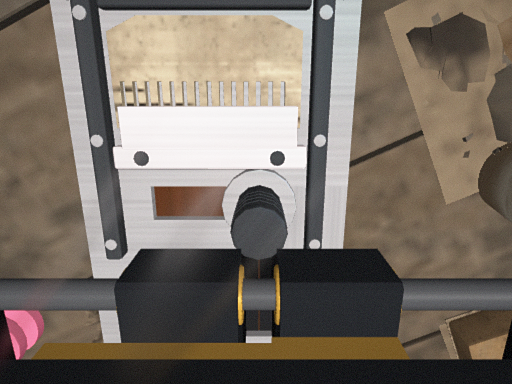

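The flange at (258,200) is now driving the keeper, whose rear face is at row 168, at about 2 N. I'll keep going until it hits the corner stop.

apply_moves(
  deltas=[
    {"x": 0.1, "y": 0, "z": 0, "wx": 0, "wy": 0, "wz": 0, "grip": 0},
    {"x": 0.2, "y": 0, "z": 0, "wx": 0, "wy": 0, "wz": 0, "grip": 0},
    {"x": 0.3, "y": 0, "z": 0, "wx": 0, "wy": 0, "wz": 0, "grip": 0},
    {"x": 0.3, "y": 0, "z": 0, "wx": 0, "wy": 0, "wz": 0, "grip": 0},
  ],
)

```text
time: 5.58
ee_pos: [0.5414, -0.0095, 0.0542]
tool_rot: [0.0, 0.996, -0.087, -0.002]
wrist_force: [-5.8, 0.2, 2.5]
opening: 0.0006
finger_force: 3.3
```

Run:
```python
from station import r
from h import *
s=r.observe();print(s['time'],s['wrist_force'],jig(s))
```

```text
5.5833 [-5.76719081  0.21387704  2.50714998] (array([-14.5, -24.4]), np.float64(0.0542))
```

Stopped at tool x = -14.5 mm, as predicted for the pin hard at the corner, with the force rising. Next I back off and go round to the right side of the pin.

apply_moves(
  deltas=[
    {"x": -1, "y": 0, "z": 0, "wx": 0, "wy": 0, "wz": 0, "grip": 0},
    {"x": -2, "y": 0, "z": 0, "wx": 0, "wy": 0, "wz": 0, "grip": 0},
    {"x": -2, "y": 0, "z": 0, "wx": 0, "wy": 0, "wz": 0, "grip": 0},
    {"x": -2, "y": 1.5, "z": 0, "wx": 0, "wy": 0, "wz": 0, "grip": 0},
    {"x": -2, "y": 3, "z": 0, "wx": 0, "wy": 0, "wz": 0, "grip": 0},
    {"x": -2, "y": 4.2, "z": 0, "wx": 0, "wy": 0, "wz": 0, "grip": 0},
    {"x": -2, "y": 4.2, "z": 0, "wx": 0, "wy": 0, "wz": 0, "grip": 0},
    {"x": -1, "y": 4.2, "z": 0, "wx": 0, "wy": 0, "wz": 0, "grip": 0},
    {"x": 0.3, "y": 4.2, "z": 0, "wx": 0, "wy": 0, "wz": 0, "grip": 0},
    {"x": 1.5, "y": 4.2, "z": 0, "wx": 0, "wy": 0, "wz": 0, "grip": 0},
    {"x": 2.0, "y": 4.2, "z": 0, "wx": 0, "wy": 0, "wz": 0, "grip": 0},
    {"x": 2.0, "y": 4.2, "z": 0, "wx": 0, "wy": 0, "wz": 0, "grip": 0},
  ],
)

```text
time: 6.58
ee_pos: [0.5577, -0.0538, 0.0547]
tool_rot: [-0.0, 0.996, -0.087, 0.001]
wrist_force: [-0.2, 0.2, -0.1]
opening: 0.0004
finger_force: 0.0
```

Run:
```python
from station import r
from h import *
p,d=r.grab_frame('wrist');cv2.imwrite('pics/w4.png',p[:,:,::-1])
s=r.observe();print(s['time'],s['wrist_force'],jig(s))
for y in(-.052,0):print(delta(s,[*J(.006,y),.055]))
```

```text
6.6333 [-0.22669985  1.06034456 -0.27906303] (array([  7.8, -65.5]), np.float64(0.0544))
(array([-0.18, -1.35, -0.06]), array([-0.0005, -0.0003,  0.0012]))
(array([-0.17, -6.55, -0.05]), array([-0.0005, -0.0003,  0.0012]))
```

View pics/w4.png

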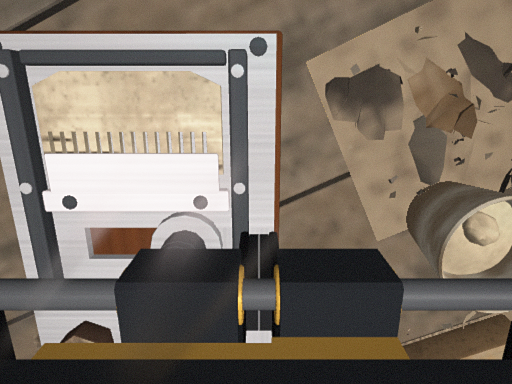

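The fingers at (258,290) are to the right of the pin, whose flange at (186,240) is still against the keeper. Now the sideways push.

apply_moves(
  deltas=[
    {"x": -0.15, "y": -0.6, "z": 0, "wx": 0, "wy": 0, "wz": 0, "grip": 0},
    {"x": -0.15, "y": -1.1, "z": 0, "wx": 0, "wy": 0, "wz": 0, "grip": 0},
    {"x": -0.15, "y": -1.5, "z": 0, "wx": 0, "wy": 0, "wz": 0, "grip": 0},
    {"x": -0.15, "y": -1.9, "z": 0, "wx": 0, "wy": 0, "wz": 0, "grip": 0},
    {"x": -0.15, "y": -2.3, "z": 0, "wx": 0, "wy": 0, "wz": 0, "grip": 0},
    {"x": -0.15, "y": -2.7, "z": 0, "wx": 0, "wy": 0, "wz": 0, "grip": 0},
    {"x": -0.15, "y": -3.1, "z": 0, "wx": 0, "wy": 0, "wz": 0, "grip": 0},
    {"x": -0.15, "y": -3.5, "z": 0, "wx": 0, "wy": 0, "wz": 0, "grip": 0},
    {"x": -0.15, "y": -3.9, "z": 0, "wx": 0, "wy": 0, "wz": 0, "grip": 0},
    {"x": -0.15, "y": -4.3, "z": 0, "wx": 0, "wy": 0, "wz": 0, "grip": 0},
    {"x": -0.15, "y": -4.7, "z": 0, "wx": 0, "wy": 0, "wz": 0, "grip": 0},
    {"x": -0.15, "y": -5.0, "z": 0, "wx": 0, "wy": 0, "wz": 0, "grip": 0},
  ],
)

```text
time: 7.63
ee_pos: [0.5629, -0.0045, 0.0546]
tool_rot: [-0.0, 0.996, -0.087, 0.0]
wrist_force: [0.1, -1.0, 1.3]
opening: 0.0004
finger_force: 0.1
```

apply_moves(
  deltas=[
    {"x": 0, "y": -0.3, "z": 0, "wx": 0, "wy": 0, "wz": 0, "grip": 0},
    {"x": 0, "y": -0.6, "z": 0, "wx": 0, "wy": 0, "wz": 0, "grip": 0},
    {"x": 0, "y": -0.9, "z": 0, "wx": 0, "wy": 0, "wz": 0, "grip": 0},
    {"x": 0, "y": -1.1, "z": 0, "wx": 0, "wy": 0, "wz": 0, "grip": 0},
    {"x": 0, "y": -1.3, "z": 0, "wx": 0, "wy": 0, "wz": 0, "grip": 0},
    {"x": 0, "y": -1.3, "z": 0, "wx": 0, "wy": 0, "wz": 0, "grip": 0},
  ],
)

```text
time: 8.13
ee_pos: [0.5651, 0.0083, 0.0546]
tool_rot: [-0.0, 0.996, -0.087, 0.0]
wrist_force: [-0.4, -0.5, 0.3]
opening: 0.0001
finger_force: 0.0
```

Run:
```python
from station import r
from h import *
p,d=r.grab_frame('wrist');cv2.imwrite('pics/w5.png',p[:,:,::-1])
s=r.observe();print(s['time'],s['wrist_force'],jig(s))
```

```text
8.1833 [ 1.35351825  0.27699985 -0.3928064 ] (array([ 5.7, -3.1]), np.float64(0.0545))
```

View pics/w5.png

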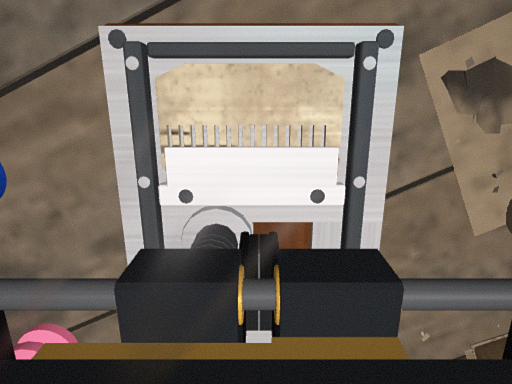

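The pin (flange at (217,225)) is at or near the left end, and the keeper is forward over the comb. I'll press on until it's firm.

apply_moves(
  deltas=[
    {"x": 0, "y": -0.2, "z": 0, "wx": 0, "wy": 0, "wz": 0, "grip": 0},
    {"x": 0, "y": -0.4, "z": 0, "wx": 0, "wy": 0, "wz": 0, "grip": 0},
    {"x": 0, "y": -0.5, "z": 0, "wx": 0, "wy": 0, "wz": 0, "grip": 0},
    {"x": 0, "y": -0.5, "z": 0, "wx": 0, "wy": 0, "wz": 0, "grip": 0},
  ],
)

```text
time: 8.52
ee_pos: [0.5659, 0.013, 0.0545]
tool_rot: [-0.0, 0.996, -0.087, 0.0]
wrist_force: [-0.5, -0.5, -0.5]
opening: 0.0004
finger_force: 0.0
```

Run:
```python
from station import r
from h import *
s=r.observe();print(s['time'],s['wrist_force'],jig(s))
```

```text
8.5167 [-0.47955417 -0.53694069 -0.45652402] (array([5.7, 2. ]), np.float64(0.0545))
```

apply_moves(
  deltas=[
    {"x": 0, "y": -0.2, "z": 0, "wx": 0, "wy": 0, "wz": 0, "grip": 0},
    {"x": 0, "y": -0.3, "z": 0, "wx": 0, "wy": 0, "wz": 0, "grip": 0},
    {"x": 0, "y": -0.4, "z": 0, "wx": 0, "wy": 0, "wz": 0, "grip": 0},
    {"x": 0, "y": -0.4, "z": 0, "wx": 0, "wy": 0, "wz": 0, "grip": 0},
  ],
)

```text
time: 8.85
ee_pos: [0.5666, 0.0167, 0.0546]
tool_rot: [0.0, 0.996, -0.087, 0.0]
wrist_force: [1.2, -0.3, 0.6]
opening: 0.0006
finger_force: 0.3
```

Run:
```python
from station import r
from h import *
s=r.observe();print(s['time'],s['wrist_force'],jig(s))
```

```text
8.85 [ 1.21326878 -0.31966587  0.59037639] (array([5.7, 5.8]), np.float64(0.0546))
```

apply_moves(
  deltas=[
    {"x": 0, "y": -0.15, "z": 0, "wx": 0, "wy": 0, "wz": 0, "grip": 0},
    {"x": 0, "y": -0.3, "z": 0, "wx": 0, "wy": 0, "wz": 0, "grip": 0},
    {"x": 0, "y": -0.4, "z": 0, "wx": 0, "wy": 0, "wz": 0, "grip": 0},
    {"x": 0, "y": -0.4, "z": 0, "wx": 0, "wy": 0, "wz": 0, "grip": 0},
  ],
)

```text
time: 9.18
ee_pos: [0.5673, 0.0197, 0.0546]
tool_rot: [0.001, 0.996, -0.087, -0.0]
wrist_force: [-0.1, -3.5, 1.3]
opening: 0.0005
finger_force: 1.7
```

Run:
```python
from station import r
from h import *
s=r.observe();print(s['time'],s['wrist_force'],jig(s))
p,d=r.grab_frame('wrist');cv2.imwrite('pics/w6.png',p[:,:,::-1])
p,d=r.grab_frame('scene');cv2.imwrite('pics/s6.png',cv2.resize(p[160:280,215:365,::-1],None,fx=5,fy=5,interpolation=2))
```

```text
9.1833 [-0.08780734 -3.45695193  1.34163047] (array([5.8, 8.8]), np.float64(0.0546))
```

View pics/w6.png

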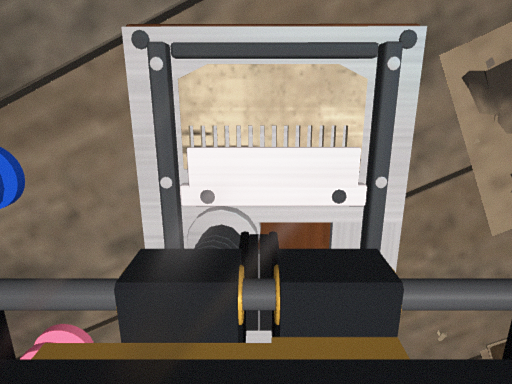

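Contact force appears at tool y = 8.8 mm, and the flange at (222,225) has its left edge near the left guide strip. I'll nudge 2 mm further to confirm the stop.

apply_moves(
  deltas=[
    {"x": 0, "y": -0.2, "z": 0, "wx": 0, "wy": 0, "wz": 0, "grip": 0},
    {"x": 0, "y": -0.3, "z": 0, "wx": 0, "wy": 0, "wz": 0, "grip": 0},
    {"x": 0, "y": -0.3, "z": 0, "wx": 0, "wy": 0, "wz": 0, "grip": 0},
  ],
)

```text
time: 9.53
ee_pos: [0.5675, 0.0204, 0.0547]
tool_rot: [0.002, 0.996, -0.088, -0.0]
wrist_force: [-0.8, -9.3, 3.4]
opening: 0.0004
finger_force: 4.4
```

Run:
```python
from station import r
from h import *
s=r.observe();print(s['time'],s['wrist_force'],jig(s))
```

```text
9.5333 [-0.83766732 -9.32453935  3.36395819] (array([5.9, 9.5]), np.float64(0.0547))
```

Hard stop. Now retreat to the right, then up.

apply_moves(
  deltas=[
    {"x": 0, "y": 0.5, "z": 0, "wx": 0, "wy": 0, "wz": 0, "grip": 0},
    {"x": 0, "y": 1.5, "z": 0, "wx": 0, "wy": 0, "wz": 0, "grip": 0},
    {"x": 0, "y": 2.5, "z": 0, "wx": 0, "wy": 0, "wz": 0, "grip": 0},
    {"x": 0, "y": 2.5, "z": -2, "wx": 0, "wy": 0, "wz": 0, "grip": 0},
    {"x": 0, "y": 2.5, "z": -5, "wx": 0, "wy": 0, "wz": 0, "grip": 0},
    {"x": 0, "y": 2.5, "z": -8, "wx": 0, "wy": 0, "wz": 0, "grip": 0},
    {"x": 0, "y": 2.5, "z": -11, "wx": 0, "wy": 0, "wz": 0, "grip": 0},
    {"x": -1, "y": 2.5, "z": -14, "wx": 0, "wy": 0, "wz": 0, "grip": 0},
    {"x": -3, "y": 2.5, "z": -15, "wx": 0, "wy": 0, "wz": 0, "grip": 0},
    {"x": -5, "y": 2.5, "z": -15, "wx": 0, "wy": 0, "wz": 0, "grip": 0},
    {"x": -5, "y": 2.5, "z": -15, "wx": 0, "wy": 0, "wz": 0, "grip": 0},
  ],
)

```text
time: 10.45
ee_pos: [0.5112, 0.0082, 0.2053]
tool_rot: [-0.0, 0.996, -0.086, -0.0]
wrist_force: [-1.0, -0.5, -0.1]
opening: 0.0004
finger_force: 0.0
```

Run:
```python
from station import r
from h import *
s=r.observe();print(s['time'],s['wrist_force'],jig(s))
p,d=r.grab_frame('wrist');cv2.imwrite('pics/w7.png',p[:,:,::-1])
```

```text
10.45 [-0.99078771 -0.45346141 -0.14822045] (array([-47.4, -12.2]), np.float64(0.2053))
```

View pics/w7.png

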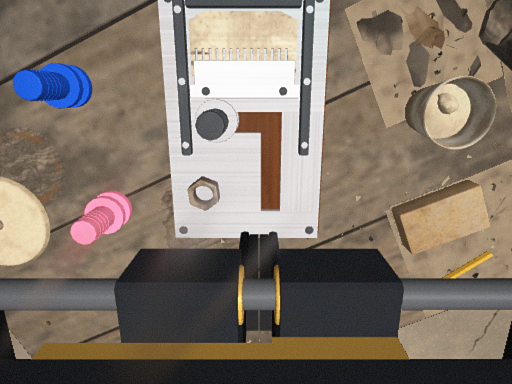

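The pin is at (212,122), the end of the short leg. The keeper is forward over the comb edge, the nut at (204,194) is undisturbed, and the robot is clear.

```bash
python3 -c "
from station import r
print(r.finish_job())"
```

```text
the job is handed in; nothing more can be done
None
```

The job is handed in at about 10.5 s: the pin is hard at the end of the short leg, the keeper is forward over the comb's edge, nothing else looked disturbed, and the arm is clear (the hand-in gave no verdict).

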